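Shift the label rewinder's gated selector into third

TASK

Shift the label rewinder into third gear: push its gearstick through the H-shaped gate, out of the right lane at the middle crossing, across to the left lane, then forward (away from the robot) fully home in the far left slot, the one marked with three dots. Only push the stick with the fingertips or the outside of the fingers, without gripping it or forcing it against the gate, and leave the small loose things on and beside the machine where they are. Finish with the stick left in third and the hand clear of it.

Things in the scene. Friction and masses are not known exactly. Their poses are not given: they have to be found in the camera images.
- rewinder: Label rewinder, fixed to the table: grey gearbox housing 120 x 100 x 85 mm (x, y, z) with an aluminium cover; joined to its left side (out to y = +131 mm) a 38 mm high pedestal with an upright label roll on a spindle (top at 102 mm). Origin: on the table under the middle of the housing and gate. x points forward (away from the robot, but for its yaw), y left, z up.
- gate (a point): Middle of the H-shaped gate cut in the cover, on the cover's top (85 mm up); axes as the machine's. Two lanes along x, 50 mm long, 13 mm wide, at y = -13.7 mm (right) and +13.7 mm (left), joined at x = 0 by a crossing 17 mm wide with rounded corners. First slot far right, second near right, third far left, fourth near left, marked with 1, 2, 3, 4 black dots.
- third_slot (a point): Far end of the third (far left) slot, on the cover's top: the machine's x = +25, y = +13.7, z = 85 mm. The row of three black dots lies to the left of the slot.
- across (a joint): Sideways lean of the gearstick, rad, about a pivot 15 mm above the table below the gate's middle: positive leans left (to the machine's +y). -0.20 = right lane, 0 = upright, +0.20 = left lane (end stops at both). Starts in the right lane. Friction holds it where it is left; about 2 N at the knob moves it.
- forward (a joint): Lean of the gearstick along the lanes, rad, about the same pivot: positive leans forward (machine's +x). +0.26 = home in a far slot, 0 = at the crossing, -0.26 = home in a near slot (end stops at both). It can cross between lanes only within about +-0.05. Starts between home in the near right slot and the crossing. Friction holds it; about 2 N at the knob moves it.
- knob (a point): Middle of the black knob on the gearstick: 26 mm across from 9 mm below to 12 mm above this point along the stick, tapering to its ends 17 mm below and above. 120 mm up the stick from the pivot, so 135 mm above the table with the stick upright; it moves 24 mm to either side and 31 mm forward or back.
- shaft (a point): Point on the bare 10 mm steel stick, 85 mm up from its pivot, 35 mm below the middle of the knob.
- standoff: Loose brass hexagonal spacer, 16 x 19 x 25 mm, standing on the cover's far right corner (its top at 110 mm above the table); origin at its underside. Not to be moved.
- tall_standoff: Loose brass hexagonal spacer, 16 x 19 x 29 mm, standing on the table in front of the machine's pedestal; origin at its underside. Not to be moved.
- loupe: Loose black loupe, 34 x 34 x 35 mm, standing on the table behind the machine's pedestal; origin at its underside. Not to be moved.
- data_stick: Loose black memory stick, 18 x 46 x 9 mm, lying on the table behind the machine; origin at its underside. Not to be moved.
- tester_edge (a point): Point on the lower front edge of the fixed board tester that overhangs the table behind the machine, 0.40 m above the table; the edge runs along the table from y = 0 to the right, so keep the wrist on the robot's side of it. To the robot's left a solid computer tower stands from y = 0.26 m on, 0.44 m high, reaching 0.29 m ahead of the base.

How it is judged:
By the outcome, as a careful person would: the job done as asked, in the order asked, and still so for the second after the job is handed in, with the robot touching nothing.
It also fails if it takes over 45 s, if anything falls off the work surface, if the arm or the gripper's body presses on something with over 40 N, if the wrist force passes 120 N, or if a joint passes its speed limit or range.

ROBOT

A 6-joint arm with a two-finger parallel gripper is mounted at the origin on a cart in front of the work surface, level with it; the furniture and walls round the work are solid. World frame = base frame: x ahead of the robot, y to its left, z up, the work surface at z = 0. Lengths are in m, angles in rad, forces in N, time in s.
With the tool pointing down it reaches from about 0.35 to 0.85 m from the base axis. Payload 8.1 kg.
Tool frame: the origin (TCP) lies between the finger pads; the fingertips stand 11 mm ahead of it and the grasp point (between the pads) lies 8 mm behind it (robot.tips_ahead is the distance from the TCP to the fingertips, in m); z points along the fingers, y is the line along which they close (so a half turn about z gives the same grasp; the last joint's range is limited). The gripper opens to 93 mm and grips with 3 to 60 N. Pads are 15 mm wide; open, the fingers measure 128 mm over their backs; the gripper's body (75 mm by 188 mm) begins 65 mm behind the grasp point.
Start: joints at [-1.218, 0.13, 1.488, -0, 1.523, -0.085], TCP at [0.254, -0.543, 0.23] pointing down, gripper open.
Joint ranges: [-2.96, 2.96], [-0.89, 2.26], [0.02, 2.5], [-1.34, 4.48], [0, 2.73], [-2.66, 2.66]. Speed limits (rad/s): [2.39, 2.39, 2.79, 3.14, 3.14, 3.14].

INTERFACE

Orientations are given as a rotation vector (axis times angle).
In Python, from plant import robot gives the robot as it stands. The module is installed in compiled form; this text tells all that it offers.
- The arm moves only by the tool move_arm, never from a script. Its argument "deltas" is one flat list of numbers, 7 for each row, row after row: the shift along the tool's x, y, z in m, then the turn, a rotation vector about the tool's x, y, z in rad, then the opening, from 0 (shut) to 1 (fully open). A call has 1 to 12 rows; each row is the pose to reach, as a shift and turn from the pose commanded when the call began, along the tool's axes at that moment; what a row does not reach only later rows make up. A row lasts 1/8 s, in which the tool goes at most 62.5 mm and 10.7 degrees, less where a joint would pass 70% of its speed; a pose out of reach is approached as far as the arm can. A call with a gripper value outside its range is refused whole. The fingers move at their own pace and stop on an object; "squeeze" is the grip in N (left out, the last holds). Time passes only in rows, so rows that repeat a pose let the fingers close. It gives the time, the measured TCP pose, the force, the opening and the grip force at its end, in the units of the state.
- robot.read_state(): the state, without advancing time (a new reading comes with each control period).
- robot.read_camera(name): name is "scene" or "top"; returns (picture, depth): 420x560x3 uint8, red, green, blue; 420x560 float32, m along the optical axis (not along the pixel's ray), 0 where there is no reading.
- robot.camera_model(name): a dict with "K" (3x3 intrinsics, pixels), "k1" (the pictures are not rectified: a ray, as slopes to the right and down, at radius r is drawn at 1 + k1 r^2 times it, then the intrinsics apply), "R" (3x3) and "t" (3): a world point X has camera coordinates R X + t. Camera axes: x right, y down, z forward; pixel columns grow to the right and rows downward; lengths in m; the calibration is good to about 2 mm. A picture is of the moment at which its call begins. camera_model takes no time and is no camera call.
- robot.close_job(): hands the job in; it is judged then, once.
Trained networks look in the newest picture that a camera, given by its name, has taken for a name from the list of things; names that differ only in an ending like _2 or _b are one class to them, and where a whole thing is asked for, a point or a joint stands for the part that bears it (a point fixed in the world has none). Each returns a list of dicts, best first, with "confidence" (0 to 1); they miss things now and then, are a little off and sometimes report something else, mostly with a low value. They report only what shows in the picture. A call takes as long as a camera call.
- robot.recognise(camera, label): "uv" ([column, row] in pixels, amid what is visible of it).
The state is a dict: "t": time; "q": joint angles; "dq": joint speeds; "joint_torque": joint torques, N m; "tool_pos": TCP position; "orientation": TCP orientation; "force": force on the tool from outside, world axes, zero at the start; "wrist_torque": the same for the moment, N m; "opening": finger opening in m; "gripper_force": force on a finger pad.
Only numpy, scipy, OpenCV 4.12 (cv2) and the standard library are available. Lean on these libraries where they do the work, as an engineer would, in place of code of your own. Each camera call takes 0.05 s, during which the arm holds its last target. There are 200 camera calls.

## Working session

There is one attempt and no reset: what is moved stays moved. The work goes in short steps, Python scripts to look and compute and a tool call to move; the robot and the scene stay as the last step left them, time stands still between calls to the robot, and variables do not carry over. Pictures are saved under pics/ and viewed, at most 13 in all, crops included, and the job is handed in when it is done.

Besides the shell and the picture viewer there is one more tool, called after "Call:" as name(argument=value, ...), one argument or row to a line, values as JSON. move_arm: Moves the arm, as the interface text tells. Its arguments: {"type":"object","properties":{"deltas":{"type":"array","items":{"type":"number"}},"squeeze":{"type":"number"}},"required":["deltas"]}

```bash
mkdir -p pics; cat > h.py <<'E'
import numpy as np, cv2
from plant import robot
def shot(cam,name):
    p,d=robot.read_camera(cam); cv2.imwrite(f'pics/{name}.png',p[:,:,::-1]); return p,d
def ray(cam,uv):
    m=robot.camera_model(cam);K=np.array(m['K']);k=m['k1']
    a=np.array([(uv[0]-K[0,2])/K[0,0],(uv[1]-K[1,2])/K[1,1]]);x=a.copy()
    for _ in range(20): x=a/(1+k*(x@x))
    R=np.array(m['R']);t=np.array(m['t']); return -R.T@t, R.T@np.array([x[0],x[1],1])
def atz(cam,uv,z):
    o,d=ray(cam,uv); return o+d*(z-o[2])/d[2]
def atd(cam,uv,dep):
    u,v=int(round(uv[0])),int(round(uv[1])); w=dep[v-2:v+3,u-2:u+3]; w=w[w>0]
    o,d=ray(cam,uv); return o+d*np.median(w) if len(w) else None
def proj(cam,X):
    m=robot.camera_model(cam);c=np.array(m['R'])@X+np.array(m['t']);s=c[:2]/c[2];s=s*(1+m['k1']*(s@s))
    K=np.array(m['K']);return [K[0,0]*s[0]+K[0,2],K[1,1]*s[1]+K[1,2]]
E
python3 - <<'E'
from h import *
np.set_printoptions(precision=4,suppress=True)
for c in ['scene','top']:
    p,d=shot(c,c+'0'); np.save(c+'0.npy',d)
    print(c,ray(c,(280,210)))
    for l in ['rewinder','gate','third_slot','knob','shaft','standoff','tall_standoff','loupe','data_stick']:
        for r in robot.recognise(c,l)[:2]: print(l,r['uv'],round(r['confidence'],2),atd(c,r['uv'],d))
s=robot.read_state(); print(s['t'],s['tool_pos'],s['orientation'],s['opening'])
E
```

```text
scene (array([0.3609, 0.5737, 0.6605]), array([ 0.1115, -0.8528, -0.5103]))
gate [287.9, 270.8] 0.91 [ 0.4338 -0.121   0.0951]
third_slot [289.7, 269.3] 0.82 [ 0.4299 -0.1195  0.1009]
knob [295.7, 226.2] 0.64 [ 0.4292 -0.2298  0.1394]
knob [259.1, 296.1] 0.62 [ 0.4943 -0.1022  0.0326]
shaft [295.1, 229.8] 0.59 [ 0.4302 -0.2281  0.1305]
standoff [269.7, 233.2] 0.49 [ 0.4917 -0.2402  0.1072]
tall_standoff [319.2, 295.1] 0.68 [ 0.3637 -0.1316  0.0255]
loupe [259.3, 297.5] 0.72 [ 0.4942 -0.1038  0.027 ]
data_stick [251.7, 276.2] 0.41 [ 0.5286 -0.1912  0.0115]
top (array([ 0.2612, -0.1504,  1.0806]), array([ 0.2173, -0.0126, -0.9761]))
rewinder [290.4, 231.7] 0.95 [ 0.4248 -0.1888  0.085 ]
gate [292.9, 227.8] 0.93 [ 0.4355 -0.1957  0.0815]
third_slot [290.4, 232.1] 0.79 [ 0.4238 -0.1888  0.0848]
knob [309.4, 226.5] 0.48 [ 0.4263 -0.233   0.1474]
shaft [290.9, 203.9] 0.63 [ 0.5162 -0.1953  0.011 ]
shaft [309.7, 227.9] 0.46 [ 0.4229 -0.2336  0.147 ]
loupe [259.0, 208.3] 0.64 [ 0.4999 -0.1063  0.0352]
data_stick [289.3, 200.9] 0.55 [ 0.5255 -0.1911  0.0091]
1.0 [ 0.2544 -0.5434  0.2296] [-3.0666 -0.6822  0.    ] 0.09272389481067413
```

```bash
python3 - <<'E'
import cv2,numpy as np
t=cv2.imread('pics/top0.png')[160:280,220:360]; s=cv2.imread('pics/scene0.png')[170:330,190:380]
t=cv2.resize(t,None,fx=5,fy=5,interpolation=3)
cv2.imwrite('pics/top0c.png',t); cv2.imwrite('pics/scene0c.png',cv2.resize(s,None,fx=3.7,fy=3.7,interpolation=3))
E
```

```text
(no output)
```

View pics/top0c.png

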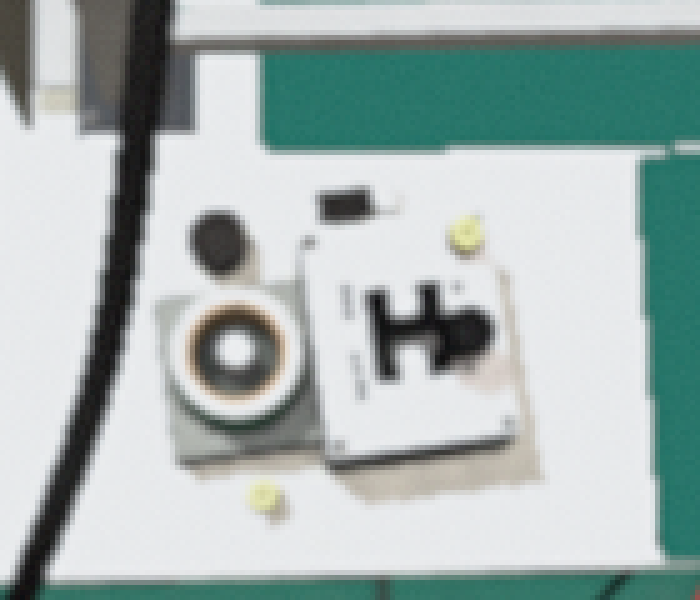

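View pics/scene0c.png

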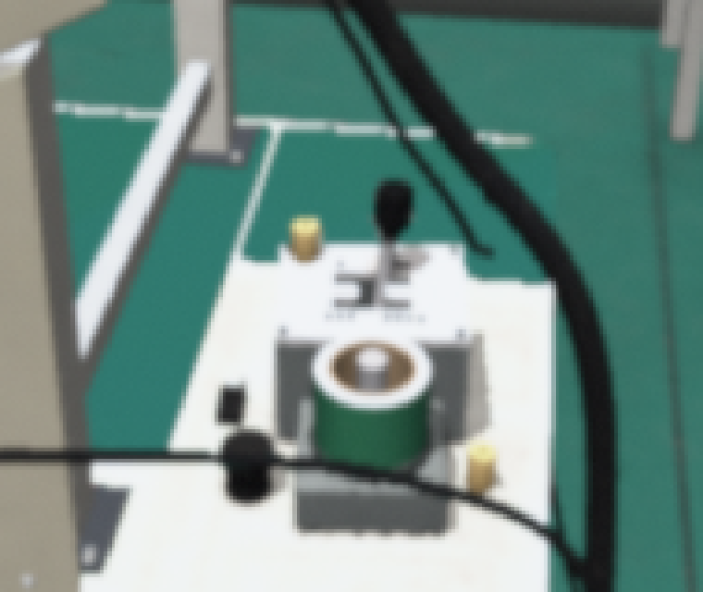

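The top crop shows the H gate around crop (408,328), the knob at (468,333) in the near right lane, and cover screws at (307,241), (338,447) and (508,424). The standoff is at (465,235), and the tall standoff at (263,497). A black cable crosses the view at the left. The scene crop shows the knob at (393,205) above the gate. I'll fit the machine's pose from these and check the cable's depth.

```bash
python3 - <<'E'
from h import *
np.set_printoptions(precision=4,suppress=True)
d=np.load('top0.npy');ds=np.load('scene0.npy')
c=lambda u,v:(220+u/5,160+v/5)
P={}
for n,u,v in [('FLs',307,241),('NLs',338,447),('NRs',508,424),('Lfar',377,291),('Lnear',392,379),('Rfar',427,285),('crossL',383,333),('crossR',435,322)]:
    P[n]=atz('top',c(u,v),0.085); print(n,P[n])
e=P['FLs']-P['NLs'];print('yaw',np.arctan2(e[1],e[0]),np.linalg.norm(e)); e=P['NLs']-P['NRs'];print(np.arctan2(-e[0],e[1]),np.linalg.norm(e))
print('mid screws diag',(P['FLs']+P['NRs'])/2)
print('standoff',atz('top',c(465,232),.11),'knob',atz('top',c(468,330),.147))
for uv in [c(150,100),c(110,300),c(70,450),c(30,560)]: print('cable',uv,atd('top',uv,d))
s=lambda u,v:(190+u/3.7,170+v/3.7)
for uv in [s(440,90),s(560,260),s(600,400),s(400,120),s(470,240),s(100,457),s(400,480)]: print('cableS',atd('scene',uv,ds))
# cover points from depth
pts=[]
for v in range(195,260):
  for u in range(275,330):
    if d[v,u]>0:
      o,r=ray('top',(u,v));X=o+r*d[v,u]
      if .080<X[2]<.090: pts.append(X)
pts=np.array(pts);print(len(pts),pts[:,2].mean(),cv2.minAreaRect(pts[:,:2].astype(np.float32)))
kn=[]
for v in range(170,260):
  for u in range(255,330):
    if ds[v,u]>0:
      o,r=ray('scene',(u,v));X=o+r*ds[v,u]
      if X[2]>.122 and X[2]<.17 and abs(X[0]-.43)<.06 and abs(X[1]+.23)<.05: kn.append(X)
kn=np.array(kn);print('knob S',len(kn),kn.min(0),kn.max(0),np.median(kn,0))
kn=[]
for v in range(200,250):
  for u in range(290,330):
    if d[v,u]>0:
      o,r=ray('top',(u,v));X=o+r*d[v,u]
      if X[2]>.125: kn.append(X)
kn=np.array(kn);print('knob T',len(kn),kn.min(0),kn.max(0),np.median(kn,0))
E
```

```text
FLs [ 0.4876 -0.167   0.085 ]
NLs [ 0.379  -0.1803  0.085 ]
NRs [ 0.3889 -0.2681  0.085 ]
Lfar [ 0.4601 -0.2028  0.085 ]
Lnear [ 0.4136 -0.2091  0.085 ]
Rfar [ 0.4627 -0.229   0.085 ]
crossL [ 0.4378 -0.2053  0.085 ]
crossR [ 0.443  -0.2325  0.085 ]
yaw 0.12201369117240372 0.10937071143088244
0.11184156394505754 0.08833360905071262
mid screws diag [ 0.4382 -0.2176  0.085 ]
standoff [ 0.4849 -0.2475  0.11  ] knob [ 0.4274 -0.2433  0.147 ]
cable (250.0, 180.0) [ 0.4666 -0.1065  0.4104]
cable (242.0, 220.0) [ 0.4104 -0.0848  0.3268]
cable (234.0, 250.0) [ 0.3586 -0.0625  0.2666]
cable (226.0, 272.0) [ 0.3161 -0.0395  0.2178]
cableS [ 0.3945 -0.0796  0.3065]
cableS [ 0.3313 -0.0426  0.2387]
cableS [ 0.3063 -0.0221  0.1719]
cableS [ 0.5569 -1.868  -0.7305]
cableS [ 0.3827 -0.3895  0.0127]
cableS [0.5542 0.0016 0.1254]
cableS [0.4008 0.0044 0.1319]Traceback (most recent call last):
  File "<stdin>", line 19, in <module>
  File "h.py", line 6, in ray
    m=robot.camera_model(cam);K=np.array(m['K']);k=m['k1']
ValueError: time passes only in moves, steps and waits
```

```bash
sed -i 's/^def shot/M={c:robot.camera_model(c) for c in ("top","scene")}\ndef shot/; s/m=robot.camera_model(cam)/m=M[cam]/' h.py
python3 - <<'E'
from h import *
np.set_printoptions(precision=4,suppress=True)
d=np.load('top0.npy');ds=np.load('scene0.npy')
def cloud(cam,D,u0,u1,v0,v1):
    L=[]
    for v in range(v0,v1):
        for u in range(u0,u1):
            if D[v,u]>0: o,r=ray(cam,(u,v)); L.append(o+r*D[v,u])
    return np.array(L)
T=cloud('top',d,270,335,190,265)
c=T[(T[:,2]>.080)&(T[:,2]<.090)];print(len(c),cv2.minAreaRect(c[:,:2].astype(np.float32)))
k=T[T[:,2]>.125];print('knobT',len(k),k.min(0),k.max(0),np.median(k,0))
S=cloud('scene',ds,255,330,170,260)
k=S[(S[:,2]>.122)&(S[:,2]<.17)&(abs(S[:,0]-.43)<.06)&(abs(S[:,1]+.23)<.05)];print('knobS',len(k),k.min(0),k.max(0),np.median(k,0))
for v in range(150,180,3): print(v,atd('top',(300,v),d),atd('top',(340,v),d))
for l in ['tester_edge']:
    for cam in ['top','scene']:
        for r in robot.recognise(cam,l)[:1]: print(r, atz(cam,r['uv'],.4))
E
```

```text
1415 ((0.43747225403785706, -0.20035819709300995), (0.1205994114279747, 0.13281342387199402), 6.366751194000244)
knobT 105 [ 0.4154 -0.2544  0.126 ] [ 0.4405 -0.2281  0.1526] [ 0.4272 -0.2402  0.1471]
knobS 149 [ 0.4174 -0.25    0.1221] [ 0.4432 -0.2259  0.1531] [ 0.4289 -0.2331  0.1408]
150 [ 0.6803 -0.2272  0.0033] [ 0.6782 -0.3452  0.0036]
153 [ 0.6718 -0.227   0.0011] [ 0.6694 -0.3449  0.0021]
156 [ 0.6622 -0.2267  0.0016] [ 0.66   -0.3443  0.0023]
159 [ 0.6523 -0.2262  0.0035] [ 0.6196 -0.3283  0.0883]
162 [ 0.6125 -0.2199  0.0894] [ 0.6106 -0.3276  0.0896]
165 [ 0.6047 -0.2197  0.0876] [ 0.6028 -0.3274  0.0874]
168 [ 0.6    -0.2202  0.0763] [ 0.6012 -0.3305  0.067 ]
171 [ 0.6159 -0.225   0.0023] [ 0.614  -0.3417  0.0014]
174 [ 0.6068 -0.2247  0.0021] [ 0.6046 -0.341   0.0021]
177 [ 0.5977 -0.2244  0.0023] [ 0.5957 -0.3405  0.0017]Traceback (most recent call last):
  File "<stdin>", line 18, in <module>
ValueError: it knows: across, data_stick, forward, gate, knob, loupe, rewinder, shaft, standoff, tall_standoff, third_slot
```

```bash
python3 - <<'E'
from h import *
np.set_printoptions(precision=3,suppress=True)
for cam in ['top','scene']:
    D=np.load(cam+'0.npy');L=[]
    for v in range(0,420,3):
        for u in range(0,560,3):
            if D[v,u]>0:
                o,r=ray(cam,(u,v));L.append(np.r_[o+r*D[v,u],u,v])
    L=np.array(L)
    for y in (0,-.1,-.2,-.3,-.4):
        s=L[(abs(L[:,1]-y)<.05)&(L[:,2]>.13)&(L[:,0]>.3)]
        print(cam,y,len(s), s[np.argsort(s[:,0])][:4].tolist() if len(s) else '', s[s[:,2]>.37][:,0].min() if (s[:,2]>.37).any() else '')
G=np.array([.4385,-.219]);a=.114
R=np.array([[np.cos(a),-np.sin(a)],[np.sin(a),np.cos(a)]])
for n,p in dict(A1=(-.07,-.024),A2=(-.045,-.024),X=(0,-.024),right=(0,-.05),left=(0,.024),nearleft=(-.04,.024)).items(): print(n,G+R@p)
E
```

```text
top 0 308 [[0.3025638540204865, -0.0325026028298485, 0.18069636337449035, 225.0, 279.0], [0.30332212718472634, -0.023675693939902792, 0.16671995339704115, 222.0, 279.0], [0.30798514101199714, -0.04235311961694761, 0.20476519127966175, 228.0, 276.0], [0.30832934114057947, -0.03508154841106621, 0.20047500351836267, 225.0, 276.0]] 0.5404778845784488
top -0.1 954 [[0.3199576826970272, -0.05115664541619491, 0.2228322125858715, 231.0, 270.0], [0.3254550770157004, -0.05275776319554859, 0.23665789281417504, 231.0, 267.0], [0.33126354205667763, -0.05365883420792211, 0.2444431655256435, 231.0, 264.0], [0.3319354551845991, -0.0590725659562069, 0.23500097228983807, 234.0, 264.0]] 0.4378168821599907
top -0.2 873 [[0.4160945892364066, -0.24688739016831324, 0.14026273450323912, 315.0, 231.0], [0.4163235233395346, -0.2395749268177779, 0.13987741315188873, 312.0, 231.0], [0.4219489213641027, -0.2388700405843563, 0.1503871544265596, 312.0, 228.0], [0.4219607664237383, -0.24625548572757922, 0.14937677098780477, 315.0, 228.0]] 0.5409252671919381
top -0.3 841 [[0.42313686874605416, -0.2544091886268929, 0
[... 1806 characters left out ...]
.25148247005872915, 0.37858098111776084, 246.0, 120.0], [0.5436436918699746, -0.26269168891989525, 0.38125797641956116, 246.0, 117.0], [0.545677591671269, -0.2731064562560068, 0.38431817964297077, 246.0, 114.0]] 0.5413575955309722
scene -0.4 162 [[0.4575898169440913, -0.386486604320432, 0.14345010564837402, 291.0, 192.0], [0.4576362297424351, -0.3886813064256057, 0.13328883396927804, 291.0, 195.0], [0.46604372579953446, -0.3900248102342805, 0.14985962971925448, 288.0, 189.0], [0.4661216979396514, -0.3894649958195535, 0.1590057441607361, 288.0, 186.0]] 0.5402263106503578
A1 [ 0.372 -0.251]
A2 [ 0.397 -0.248]
X [ 0.441 -0.243]
right [ 0.444 -0.269]
left [ 0.436 -0.195]
nearleft [ 0.396 -0.2  ]
```

The housing rectangle is 121 mm wide with a yaw of about 0.114, which matches the 120 mm given, and the gate is at about (0.4385, -0.219). The tester's front is at x = 0.54, with cables at y > -0.10 on the left and y ≈ -0.39 on the right. I'll approach from the near side with the fingers shut and the tool's y along the machine's x.

Call:
move_arm(
  deltas=[0.024,-0.029,0,0,0,-0.156,0,0.048,-0.057,0,0,0,-0.312,0,0.071,-0.086,0,0,0,-0.468,0,0.095,-0.114,0,0,0,-0.624,0,0.119,-0.143,0,0,0,-0.78,0,0.143,-0.171,0,0,0,-0.936,0,0.166,-0.2,0,0,0,-1.092,0,0.19,-0.228,0,0,0,-1.247,0,0.19,-0.228,0,0,0,-1.247,0],
  squeeze=10,
)

```text
t: 2.12
tool_pos: [0.3304, -0.2548, 0.2299]
orientation: [2.086, 2.348, 0.001]
force: [-0.1, -0.1, 0.2]
opening: 0.0076
gripper_force: 0.0
```

Call:
move_arm(
  deltas=[0,0.01,0.04,0,0,0,0,0,0.025,0.08,0,0,0,0,0,0.04,0.111,0,0,0,0,0,0.052,0.111,0,0,0,0,0,0.052,0.111,0,0,0,0],
)

```text
t: 2.75
tool_pos: [0.3824, -0.2513, 0.12]
orientation: [2.091, 2.343, -0.0]
force: [0.0, -0.0, 0.3]
opening: 0.0004
gripper_force: 0.0
```

```bash
python3 - <<'E'
from h import *
p,_=shot('top','t1');q,_=shot('scene','s1')
a=cv2.resize(p[180:270,250:350],(500,450),interpolation=3);b=cv2.resize(q[190:300,240:330],(300,450)[:2],interpolation=3)
cv2.imwrite('pics/c1.png',np.hstack([a,b])[:,:,::-1]); print(robot.read_state()['force'])
E
```

```text
[ 0.50341276  0.32348009 -0.59876406]
```

View pics/c1.png

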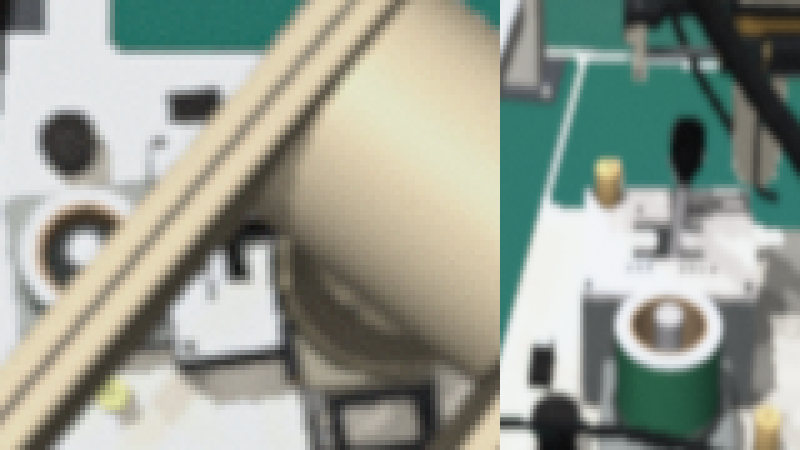

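The scene crop shows the knob at (687,145), standing right of upright and leaning back. The shut fingers are at (755,130), level with the knob and about 15–19 mm short of it. I'll push forward gently.

Call:
move_arm(
  deltas=[0.001,0.008,0,0,0,0,0,0.001,0.014,0,0,0,0,0,0.001,0.017,0,0,0,0,0,0.001,0.02,0,0,0,0,0,0.001,0.02,0,0,0,0,0],
)

```text
t: 3.48
tool_pos: [0.4012, -0.2472, 0.1186]
orientation: [-2.091, -2.344, 0.0]
force: [-1.1, -0.6, 0.9]
opening: 0.001
gripper_force: 0.6
```

```bash
python3 - <<'E'
from h import *
q,_=shot('scene','s2');cv2.imwrite('pics/c2.png',cv2.resize(q[190:290,240:340],(600,600),interpolation=3)[:,:,::-1]); print(robot.read_state()['force'])
E
```

```text
[-0.9385616   0.03704909  0.89735402]
```

View pics/c2.png

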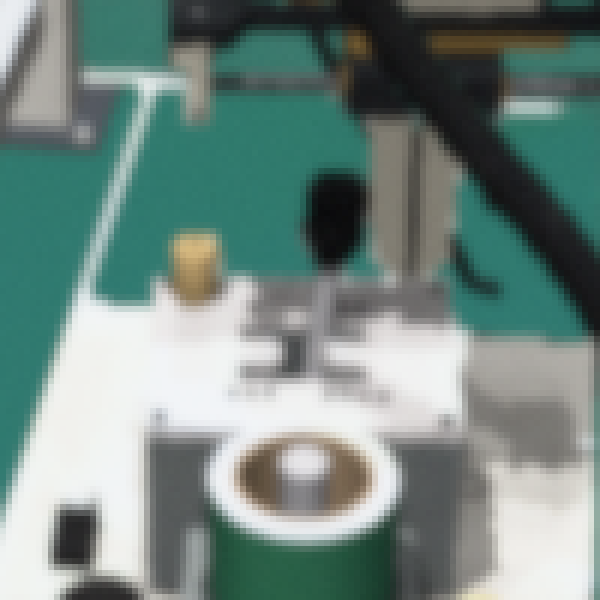

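The scene crop shows the fingers' front face at column 368, touching the knob. The stick's foot at (322,340) is still short of the crossing at (295,350), so I'll push on another 9 mm.

Call:
move_arm(
  deltas=[0,0.003,0,0,0,0,0,0,0.006,0,0,0,0,0,0,0.009,0,0,0,0,0,0,0.009,0,0,0,0,0],
)

```text
t: 4.03
tool_pos: [0.4104, -0.2461, 0.1186]
orientation: [2.091, 2.344, 0.0]
force: [-0.6, -1.3, 1.6]
opening: 0.0005
gripper_force: 0.6
```

```bash
python3 - <<'E'
from h import *
q,d=shot('scene','s3');cv2.imwrite('pics/c3.png',cv2.resize(q[200:280,260:340],(640,640),interpolation=3)[:,:,::-1]); print(robot.read_state()['force'])
G=np.array([.4385,-.219]);a=.114;c,s=np.cos(a),np.sin(a)
f=lambda x,y,z:np.r_[G[0]+c*x-s*y,G[1]+s*x+c*y,z]
cr=lambda X:[round(8*(v-o)) for v,o in zip(proj('scene',X),(260,200))]
# expected pixels: knob middle for several forward leans, slot points
for th in (-.12,-.06,0,.06): 
    L=np.array([np.sin(th)*1,-np.tan(.2),np.cos(th)]);L/=np.linalg.norm(L)
    print(th,'knob',cr(f(*(np.r_[0,0,.015]+.12*L))),'cover',cr(f(*(np.r_[0,0,.015]+.075*L))))
for n,p in dict(cross=(0,0),Rfar=(.025,-.0137),Lfar=(.025,.0137),Lnear=(-.025,.0137)).items(): print(n,cr(f(*p,.085)))
E
```

```text
[-1.97436089  0.130947    0.57815311]
-0.12 knob [297, 206] cover [275, 345]
-0.06 knob [273, 203] cover [261, 344]
0 knob [249, 202] cover [246, 343]
0.06 knob [225, 203] cover [231, 343]
cross [246, 382]
Rfar [162, 354]
Lfar [160, 409]
Lnear [332, 411]
```

View pics/c3.png

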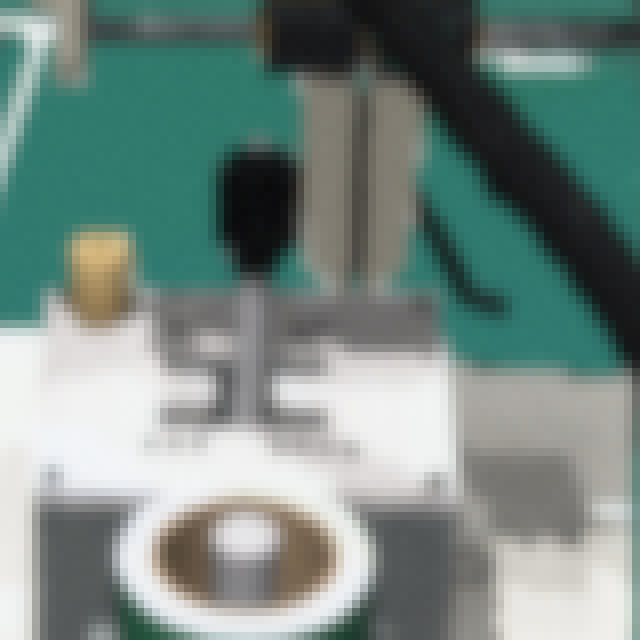

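The scene crop shows the knob at (258,205) and the stick at the crossing. The model puts 0 lean at column 249 or slightly less, so the lean is about -0.03. I'll push another 2.5 mm, then back off, go round to the right side and come up to the knob.

Call:
move_arm(
  deltas=[0,0.0015,0,0,0,0,0,0,0.003,0,0,0,0,0,0,0.003,0,0,0,0,0,0,-0.012,0,0,0,0,0,-0.02,-0.018,0,0,0,0,0,-0.04,-0.012,0,0,0,0,0,-0.04,0.01,0,0,0,0,0,-0.04,0.024,0,0,0,0,0,-0.035,0.027,0,0,0,0,0,-0.03,0.027,0,0,0,0,0,-0.03,0.027,0,0,0,0,0],
)

```text
t: 5.45
tool_pos: [0.4399, -0.2722, 0.1185]
orientation: [-2.09, -2.345, 0.0]
force: [-0.3, 0.0, -0.0]
opening: 0.0007
gripper_force: 0.0
```

```bash
python3 - <<'E'
from h import *
q,d=shot('scene','s4');cv2.imwrite('pics/c4.png',cv2.resize(q[200:280,260:340],(640,640),interpolation=3)[:,:,::-1]); print(robot.read_state()['force'])
E
```

```text
[-0.3423697  -0.06264107 -0.10004793]
```

View pics/c4.png

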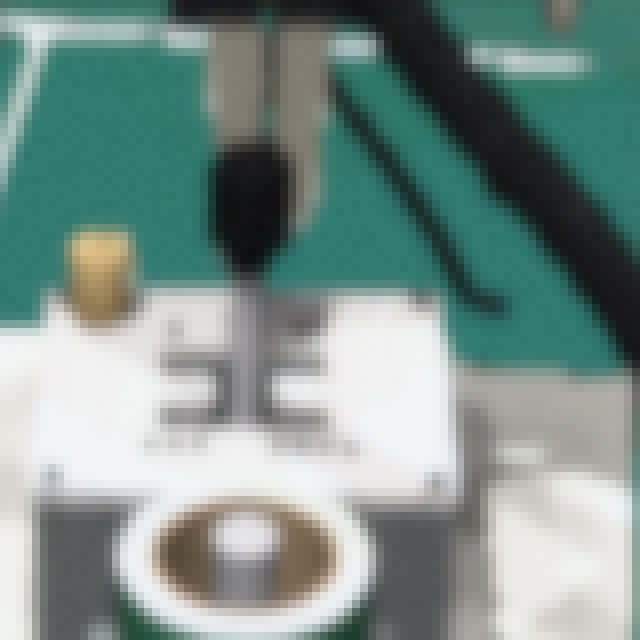

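The scene crop shows the knob at (250,205) and the stick in the middle of the crossing. The fingers are behind it, to its right. I'll push left in steps.

Call:
move_arm(
  deltas=[0.008,0,0,0,0,0,0,0.013,0,0,0,0,0,0,0.018,0,0,0,0,0,0,0.024,0,0,0,0,0,0,0.03,0,0,0,0,0,0,0.03,0,0,0,0,0,0],
)

```text
t: 6.25
tool_pos: [0.4368, -0.2423, 0.1184]
orientation: [-2.09, -2.344, -0.0]
force: [-0.2, -0.8, -0.0]
opening: 0.0009
gripper_force: 0.0
```

Call:
move_arm(
  deltas=[0.005,0,0,0,0,0,0,0.01,0,0,0,0,0,0,0.014,0,0,0,0,0,0,0.018,0,0,0,0,0,0,0.018,0,0,0,0,0,0],
)

```text
t: 6.88
tool_pos: [0.4349, -0.2247, 0.1185]
orientation: [-2.091, -2.344, -0.0]
force: [0.1, -0.7, 0.2]
opening: 0.0002
gripper_force: 0.2
```

```bash
python3 - <<'E'
from h import *
q,d=shot('scene','s5');p,_=shot('top','t5')
cv2.imwrite('pics/c5.png',np.hstack([cv2.resize(q[200:280,260:340],(500,500),interpolation=3),cv2.resize(p[190:250,280:316],(300,500),interpolation=3)])[:,:,::-1]); print(robot.read_state()['force'])
G=np.array([.4385,-.219]);a=.114;c,s=np.cos(a),np.sin(a)
f=lambda x,y,z:np.r_[G[0]+c*x-s*y,G[1]+s*x+c*y,z]
cr=lambda X:[round(6.25*(v-o)) for v,o in zip(proj('scene',X),(260,200))]
for ac in (0,.1,.15,.2):
  for th in (0,.26):
    L=np.array([np.tan(th),np.tan(ac),1]);L/=np.linalg.norm(L)
    print(ac,th,'knob',cr(f(*(np.r_[0,0,.015]+.12*L))),'top',cr(f(*(np.r_[0,0,.015]+.137*L))),'cover',cr(f(*(np.r_[0,0,.015]+.075*L))))
E
```

```text
[-0.31017148 -0.19622124 -0.80322077]
0 0 knob [195, 188] top [195, 149] cover [192, 288]
0 0.26 knob [110, 196] top [99, 158] cover [141, 293]
0.1 0 knob [195, 207] top [196, 171] cover [192, 300]
0.1 0.26 knob [110, 215] top [98, 179] cover [141, 305]
0.15 0 knob [195, 218] top [196, 183] cover [192, 307]
0.15 0.26 knob [110, 225] top [98, 191] cover [141, 311]
0.2 0 knob [195, 230] top [196, 197] cover [192, 315]
0.2 0.26 knob [110, 236] top [98, 204] cover [141, 318]
```

View pics/c5.png

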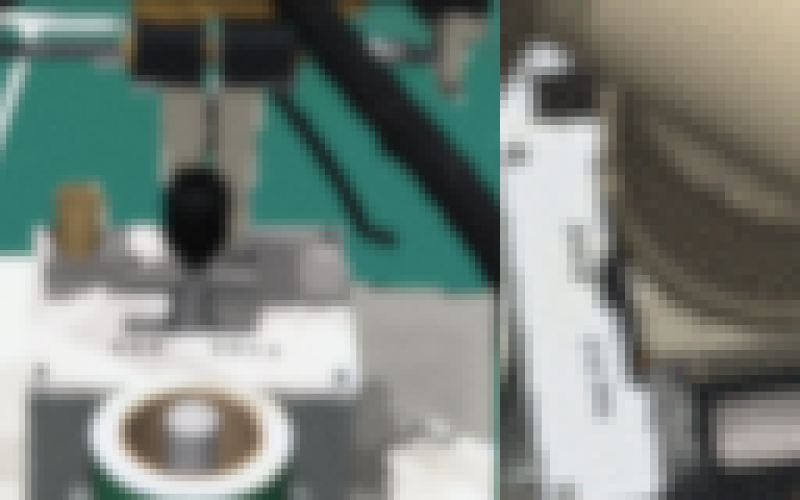

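The scene crop shows the knob at (195,205), about 0.1 rad to the left and unobstructed. I'll continue left in small steps and watch the force.

Call:
move_arm(
  deltas=[0.003,0,0,0,0,0,0,0.006,0,0,0,0,0,0,0.006,0,0,0,0,0,0],
)

```text
t: 7.35
tool_pos: [0.4341, -0.2189, 0.1185]
orientation: [-2.091, -2.344, -0.0]
force: [-0.6, -0.8, -0.2]
opening: 0.0002
gripper_force: 0.3
```

Call:
move_arm(
  deltas=[0.0015,0,0,0,0,0,0,0.0015,0,0,0,0,0,0],
)

```text
t: 7.6
tool_pos: [0.434, -0.2177, 0.1186]
orientation: [-2.091, -2.344, 0.0]
force: [0.3, -2.1, -0.4]
opening: 0.0006
gripper_force: 0.6
```

Call:
move_arm(
  deltas=[0.0015,0,0,0,0,0,0,0.0015,0,0,0,0,0,0],
)

```text
t: 7.85
tool_pos: [0.4339, -0.2162, 0.1186]
orientation: [-2.091, -2.344, 0.0]
force: [-0.5, -2.7, -1.4]
opening: 0.0007
gripper_force: 0.8
```

```bash
python3 - <<'E'
from h import *
q,d=shot('scene','s6')
a=lambda i:cv2.resize(cv2.imread(i)[200:280,260:340],(500,500),interpolation=3)
g=cv2.cvtColor(a('pics/s6.png'),6)
# knob: dark blob in crop near column 195
m=(g<45).astype(np.uint8);n,l,st,ce=cv2.connectedComponentsWithStats(m)
for i in range(1,n):
    if st[i,4]>800: print(st[i],ce[i])
print(robot.read_state()['force'])
E
```

```text
[  125     0   375   287 22465] [367.72490541  95.52299132]
[ 137   38   69   56 3262] [169.29613734  65.25567137]
[ 169  188   56   93 4404] [196.93619437 232.40803815]
[-0.24405504 -2.19970438 -0.89668189]
```

Call:
move_arm(
  deltas=[0.001,0,0,0,0,0,0,0.001,0,0,0,0,0,0],
)

```text
t: 8.15
tool_pos: [0.4338, -0.2155, 0.1186]
orientation: [2.091, 2.344, -0.001]
force: [0.1, -3.6, -2.3]
opening: 0.0004
gripper_force: 1.9
```

Call:
move_arm(
  deltas=[0.001,0,0,0,0,0,0,0.001,0,0,0,0,0,0],
)

```text
t: 8.4
tool_pos: [0.4337, -0.2148, 0.1186]
orientation: [2.091, 2.344, -0.001]
force: [0.5, -6.1, -3.5]
opening: 0.0003
gripper_force: 2.9
```

The force has risen to 6 N and the motion is stalling, so the stick is against the left stop. I'll back off, go round to the near side and come up behind the knob.

Call:
move_arm(
  deltas=[-0.01,0,0,0,0,0,0,-0.02,-0.01,0,0,0,0,0,-0.02,-0.035,0,0,0,0,0,-0.01,-0.052,0,0,0,0,0,0.01,-0.052,0,0,0,0,0,0.018,-0.048,0,0,0,0,0,0.019,-0.038,0,0,0,0,0,0.019,-0.032,0,0,0,0,0,0.019,-0.032,0,0,0,0,0],
)

```text
t: 9.52
tool_pos: [0.4005, -0.199, 0.1186]
orientation: [-2.09, -2.345, 0.0]
force: [-0.0, -0.1, 0.7]
opening: 0.0005
gripper_force: 0.0
```

```bash
python3 - <<'E'
from h import *
q,d=shot('scene','s7')
cv2.imwrite('pics/c7.png',cv2.resize(q[200:280,260:340],(500,500),interpolation=3)[:,:,::-1]); print(robot.read_state()['force'])
E
```

```text
[-0.02562741 -0.25220381 -0.39879078]
```

View pics/c7.png

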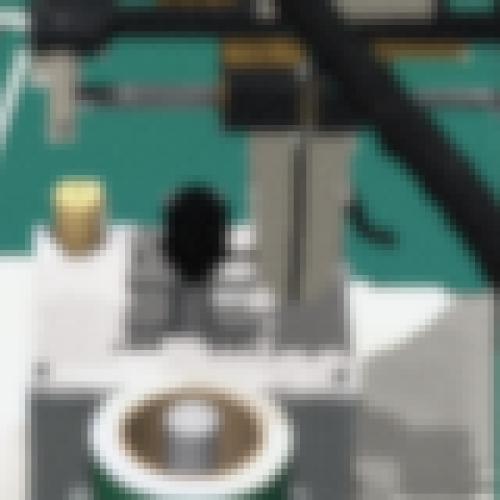

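The scene crop shows the knob at (196,232) in the left lane at the crossing, with the fingers about 5–7 mm behind it, in line. Now I'll push forward along the third lane.

Call:
move_arm(
  deltas=[0,0.006,0,0,0,0,0,0,0.012,0,0,0,0,0,0,0.018,0,0,0,0,0,0,0.018,0,0,0,0,0],
)

```text
t: 10.07
tool_pos: [0.418, -0.197, 0.1186]
orientation: [2.091, 2.345, 0.0]
force: [-0.3, -0.2, 0.5]
opening: 0.0002
gripper_force: 0.2
```

Call:
move_arm(
  deltas=[0,0.005,0,0,0,0,0,0,0.01,0,0,0,0,0,0,0.01,0,0,0,0,0],
)

```text
t: 10.45
tool_pos: [0.4278, -0.1958, 0.1185]
orientation: [-2.091, -2.345, -0.0]
force: [-1.4, -0.1, -0.4]
opening: 0.0005
gripper_force: 0.4
```

Call:
move_arm(
  deltas=[0,0.002,0,0,0,0,0,0,0.004,0,0,0,0,0,0,0.004,0,0,0,0,0],
)

```text
t: 10.82
tool_pos: [0.4315, -0.1954, 0.1185]
orientation: [-2.091, -2.344, 0.0]
force: [-1.8, 0.3, -0.6]
opening: 0.0001
gripper_force: 0.7
```

```bash
python3 - <<'E'
from h import *
q,d=shot('scene','s8')
cv2.imwrite('pics/c8.png',cv2.resize(q[200:280,260:340],(500,500),interpolation=3)[:,:,::-1]); print(robot.read_state()['force'])
E
```

```text
[-1.2217419  -0.97179345 -0.55357009]
```

View pics/c8.png

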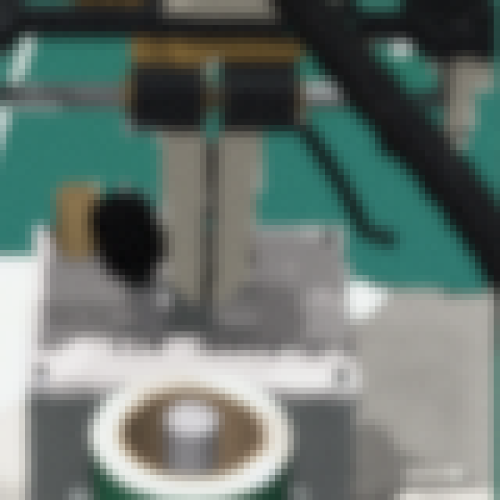

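The scene crop shows the knob at (128,235), against column 110 expected when home, so about 5–6 mm remain. The standoff is untouched. I'll take small steps until the force rises.

Call:
move_arm(
  deltas=[0,0.002,0,0,0,0,0,0,0.004,0,0,0,0,0,0,0.004,0,0,0,0,0],
)

```text
t: 11.25
tool_pos: [0.4356, -0.1949, 0.1186]
orientation: [-2.091, -2.345, -0.0]
force: [-0.4, 0.0, -1.0]
opening: 0.0006
gripper_force: 0.7
```

Call:
move_arm(
  deltas=[0,0.0015,0,0,0,0,0,0,0.0015,0,0,0,0,0],
)

```text
t: 11.5
tool_pos: [0.4371, -0.1947, 0.1186]
orientation: [-2.091, -2.344, -0.0]
force: [-1.7, 0.1, -0.8]
opening: 0.0003
gripper_force: 0.8
```

Call:
move_arm(
  deltas=[0,0.001,0,0,0,0,0,0,0.001,0,0,0,0,0],
)

```text
t: 11.75
tool_pos: [0.4381, -0.1946, 0.1186]
orientation: [2.091, 2.344, 0.0]
force: [-1.5, 0.3, -0.6]
opening: 0.0007
gripper_force: 0.9
```

Call:
move_arm(
  deltas=[0,0.001,0,0,0,0,0,0,0.001,0,0,0,0,0],
)

```text
t: 12.0
tool_pos: [0.439, -0.1945, 0.1186]
orientation: [-2.091, -2.344, -0.0]
force: [-2.7, -0.4, -1.7]
opening: 0.0006
gripper_force: 0.9
```

Call:
move_arm(
  deltas=[0,0.001,0,0,0,0,0,0,0.001,0,0,0,0,0],
)

```text
t: 12.25
tool_pos: [0.4397, -0.1944, 0.1185]
orientation: [-2.091, -2.344, 0.001]
force: [-3.5, -0.7, -1.1]
opening: 0.0005
gripper_force: 1.7
```

```bash
python3 - <<'E'
from h import *
q,d=shot('scene','s9')
cv2.imwrite('pics/c9.png',cv2.resize(q[200:280,260:340],(500,500),interpolation=3)[:,:,::-1]); print(robot.read_state()['force'])
E
```

```text
[-3.95323121 -0.77898239 -0.51327052]
```

View pics/c9.png

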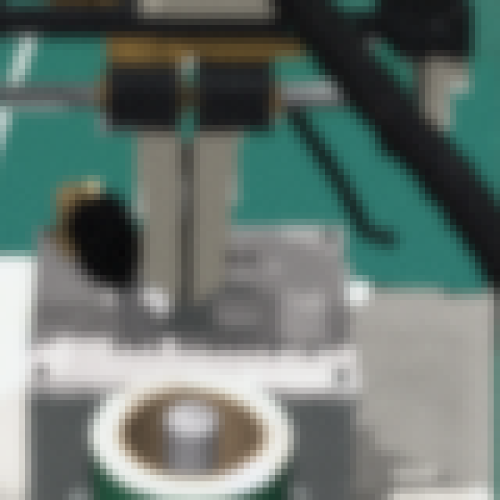

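The scene crop shows the knob at (105,240), level with the expected home column of 110, and the force is starting to rise. I'll take one more small step to confirm, then retreat.

Call:
move_arm(
  deltas=[0,0.001,0,0,0,0,0,0,0.001,0,0,0,0,0],
)

```text
t: 12.55
tool_pos: [0.4405, -0.1944, 0.1184]
orientation: [-2.091, -2.344, 0.001]
force: [-5.9, -2.2, -0.6]
opening: 0.0009
gripper_force: 2.8
```

Call:
move_arm(
  deltas=[0,-0.015,0,0,0,0,0,0,-0.045,0,0,0,0,0,-0.01,-0.08,-0.02,0,0,0,0,-0.03,-0.105,-0.05,0,0,0,0,-0.06,-0.12,-0.08,0,0,0,0,-0.11,-0.13,-0.1,0,0,0,0,-0.16,-0.14,-0.11,0,0,0,0,-0.21,-0.15,-0.11,0,0,0,0,-0.25,-0.16,-0.11,0,0,0,0,-0.25,-0.16,-0.11,0,0,0,0],
)

```text
t: 13.8
tool_pos: [0.3093, -0.4631, 0.2286]
orientation: [2.094, 2.341, -0.0]
force: [-0.5, 0.0, -0.4]
opening: 0.0001
gripper_force: 0.0
```

```bash
python3 - <<'E'
from h import *
q,d=shot('scene','s10');p,_=shot('top','t10')
cv2.imwrite('pics/c10.png',np.hstack([cv2.resize(q[200:280,260:330],(350,400),interpolation=3),cv2.resize(p[185:265,250:340],(450,400),interpolation=3)])[:,:,::-1]); print(robot.read_state()['force'])
E
```

```text
[-0.0344574  -0.09793083 -0.26246819]
```

View pics/c10.png

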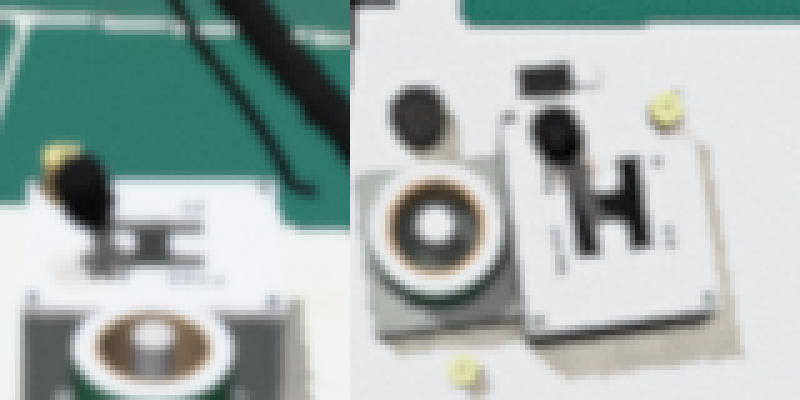

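The top crop shows the knob at (556,135), over the far left slot next to the three dots. The loupe, memory stick and both standoffs are where they started, and the hand is well clear.

```bash
python3 -c "
from plant import robot; print(robot.close_job())"
```

```text
the job is handed in; nothing more can be done
None
```

The gearstick is home in third (far left slot), pushed there with the shut fingers at 6 N or so at most; the hand is clear, the loose things look unmoved in the last picture, and the job was handed in at about 14 s.

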